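# Switch the ball sorter to its other chute

## Robot

A 6-joint arm with a two-finger parallel gripper is mounted at the origin on the work surface. World frame = base frame: x ahead of the robot, y to its left, z up, the work surface at z = 0. Lengths are in m, angles in rad, forces in N, time in s.
With the tool pointing down it reaches from about 0.325 to 0.775 m from the base axis. Payload 5.5 kg.
Tool frame: the origin (TCP) lies midway between the tips of the shut fingers; the grasp point (between the pads) lies 19 mm behind it; z points along the fingers, y is the line along which they close (so a half turn about z gives the same grasp; the last joint's range is limited). The gripper opens to 88 mm and grips with 3 to 60 N. Pads are 20 mm wide; open, the fingers measure 115 mm over their backs; the gripper's body (75 mm by 178 mm) begins 61 mm behind the grasp point.
Start: joints at [-1.277, 0.091, 1.231, -0, 1.82, -0.057], TCP at [0.206, -0.563, 0.223] pointing down, gripper open.
Joint ranges: [-2.87, 2.87], [-0.86, 2.18], [0.17, 2.46], [-1.51, 4.65], [0.06, 2.69], [-2.65, 2.65]. Speed limits (rad/s): [2.57, 2.57, 3.01, 3.14, 3.14, 3.14].

## Interface

Orientations are given as a unit quaternion [x, y, z, w].
In Python, from plant import state, read_camera, sign_off, silhouettes, place_of gives the robot as it stands. The module is installed in compiled form; this text tells all that it offers.
- The arm moves only by the tool drive_tool, never from a script. Its arguments are lists of equal length, an entry for each row: "jaw": the closure, from -1 (fully open) to 1 (shut); "linear": the shift along the tool's x, y, z scaled (see below), a list of three; "roll": the turn about the tool's z scaled (see below). A call has 1 to 20 rows; each row is the pose to reach, as a shift and turn from the pose commanded when the call began, along the tool's axes at that moment; what a row does not reach only later rows make up. The controller multiplies each number of a shift by 0.15 m and each number of a turn by 60 degrees. A row lasts 1/10 s, in which the tool goes at most 50 mm and 8.59 degrees, less where a joint would pass 70% of its speed; a pose out of reach is approached as far as the arm can. A call with a number of a shift or a turn outside -1 to 1 is refused whole. A call with a gripper value outside its range is refused whole. The fingers move at their own pace and stop on an object; "grip_force" is the grip in N (left out, the last holds). Time passes only in rows, so rows that repeat a pose let the fingers close. It gives the time, the measured TCP pose, the force, the opening and the grip force at its end, in the units of the state.
- state(): the state, without advancing time (a new reading comes with each control period).
- read_camera(name): name is "side" or "top"; returns a dict with "image" (420x560x3 uint8, red, green, blue), "fov_y" (degrees; the focal length in pixels is half the picture's height over the tangent of half this angle, whatever the lens; pixels are square), "cx", "cy" (the principal point, pixels), "R" (3x3) and "t" (3): a world point X has camera coordinates R X + t. Camera axes: x right, y down, z forward; pixel columns grow to the right and rows downward; lengths in m; the calibration is good to about 2 mm. A picture is of the moment at which its call begins. There is no depth.
- sign_off(): hands the job in; it is judged then, once.
Trained networks look in the newest picture that a camera, given by its name, has taken for a name from the list of things; names that differ only in an ending like _2 or _b are one class to them, and where a whole thing is asked for, a point or a joint stands for the part that bears it (a point fixed in the world has none). Each returns a list of dicts, best first, with "score" (0 to 1); they miss things now and then, are a little off and sometimes report something else, mostly with a low value. They report only what shows in the picture. A call takes as long as a camera call.
- silhouettes(camera, thing): "mask" (420x560 bool, what is visible of it).
- place_of(camera, thing): "xyz" ([x, y, z] in m, in the coordinates of the camera as it stood for that picture, good to about 4 mm: a listed point, or the origin of a listed thing).
The state is a dict: "time_s": time; "joint_pos": joint angles; "qd": joint speeds; "joint_efforts": joint torques, N m; "position": TCP position; "orientation": TCP orientation; "ft_force": force on the tool from outside, world axes, zero at the start; "torque": the same for the moment, N m; "gripper_width": finger opening in m; "grasp_force": force on a finger pad.
Only numpy, scipy, OpenCV 4.12 (cv2) and the standard library are available. Lean on these libraries where they do the work, as an engineer would, in place of code of your own. Each camera call takes 0.05 s, during which the arm holds its last target. There are 200 camera calls.

## Task

The steel balls waiting in the feed channel of the sorter must go down the other chute, the one the seesaw gate is not feeding now. Press the raised end of the gate down so that it rocks over its pivot and stays leaning the other way, then push the feed slide fully home so that all three balls roll into the tray on that side. Only push with the fingers: do not touch or lift the balls, and leave the other things on the bench where they are.

Things in the scene. Friction and masses are not known exactly. Their poses are not given: they have to be found in the camera images.
- sorter: Ball sorter of plywood and aluminium fixed to the bench. Origin on the bench under the gate's middle; x = feed direction, away from the robot (turned up to 0.3 rad), y left, z up. Gate axle along x, 92 mm up. Near side, x -22 to -187 mm: feed channel 34 mm wide over its 10 mm walls, floor 124 mm up at the mouth (x -22), rising 0.05 rad to it. Left and right a chute slopes to a grey tray
- gate (a joint): Seesaw gate, a wooden trough 60 mm (x) by 180 mm (y). Angle in rad, stops at -0.30 and +0.30. Positive: left end up, balls run to the right tray; negative: right end up, balls run to the left tray. A steel weight above the axle (top 66 mm above it) makes it fall to one stop and stay; under 2 N on a tab rocks it. Starts at either stop
- tab_left (a point): Centre of the top face of the flat press tab on the gate's left end: 44 mm (x) by 32 mm (y), 5 mm thick, sticking out on the gate's far (+x) side, free above and below. In the gate's frame 52 mm in x, 74 mm in y, 38 mm up from the axle; its top is about 150 mm above the bench when this end is up and 106 mm when down
- tab_right (a point): The same on the right end of the gate (y = -74 mm)
- feeder (a joint): Travel of the feed slide along the channel towards the gate in m: 0 at the start (drawn back), 0.080 fully home against its stop (face flush with the channel's mouth). About 1.5 N of friction, and it stays where it is left
- paddle (a point): Centre of the near (-x) face of the feed slide's upright paddle, to be pushed towards the sorter's +x; moves with the slide. The paddle is 50 mm wide (y), 8 mm thick, and extends 19 mm above and below this point, its lower edge 7 mm above the channel walls. Behind it is only the open channel
- tray_left (a point): Centre of the inner floor (3 mm above the bench) of the left catch tray, inside 114 mm (x) by 104 mm (y), walls 36 mm high over the bench; axes as the sorter's
- tray_right (a point): The same of the right catch tray
- ball1: Loose steel ball, 20 mm diameter, 33 g, origin at its centre; one of three that start in a row in the feed channel, ahead of the feed slide
- ball2: Loose steel ball, 20 mm diameter, 33 g, origin at its centre; one of three that start in a row in the feed channel, ahead of the feed slide
- ball3: Loose steel ball, 20 mm diameter, 33 g, origin at its centre; one of three that start in a row in the feed channel, ahead of the feed slide
- pot1: Bystander: paint pot, 34 mm wide, 46 mm high, origin under its middle, standing on the bench on the near left of the sorter
- pot2: Bystander: paint pot, 34 mm wide, 46 mm high, origin under its middle, standing on the bench beyond the gate
- figure: Bystander: model figure on a round 32 mm foot, 48 mm high, origin under its middle, standing on the bench on the near right of the sorter
- brush: Bystander: paint brush 170 mm long lying on the bench beyond the sorter's left side, origin under its middle
- spanner: Bystander: spanner 150 mm long lying at the near right of the bench, origin under its middle
- driver: Bystander: screwdriver 190 mm long lying at the near left of the bench, origin under its middle

How it is judged:
By the outcome, as a careful person would: the job done as asked, in the order asked, and still so for the second after the job is handed in, with the robot touching nothing.
It also fails if it takes over 42 s, if anything falls off the work surface, if the arm or the gripper's body presses on something with over 40 N, if the wrist force passes 120 N, or if a joint passes its speed limit or range.

## Working session

There is one attempt and no reset: what is moved stays moved. The work goes in short steps, Python scripts to look and compute and a tool call to move; the robot and the scene stay as the last step left them, time stands still between calls to the robot, and variables do not carry over. Pictures are saved under pics/ and viewed, at most 10 in all, crops included, and the job is handed in when it is done.

Besides the shell and the picture viewer there is one more tool, called after "Emit:" as a command line: name --pt "numbers of a row" for each row, then --argument value for the rest. drive_tool: Moves the arm, as the interface text tells. Shifts and turns lie within -1 to 1; 1 stands for 0.15 m of shift or 60 degrees of turn. Its arguments: {"type":"object","properties":{"jaw":{"type":"array","items":{"type":"number"}},"linear":{"type":"array","items":{"type":"array","items":{"type":"number"}}},"roll":{"type":"array","items":{"type":"number"}},"grip_force":{"type":"number"}},"required":["jaw","linear","roll"]}

```bash
mkdir -p pics; cat > h.py <<'E'
import numpy as np, cv2
from plant import *
def world(c,p): return np.array(c["R"]).T@(np.array(p)-np.array(c["t"]))
E
python3 - <<'E'
from h import *
np.set_printoptions(precision=4,suppress=True)
s=state(); print(s["position"],s["orientation"],s["gripper_width"],s["time_s"])
for n in("side","top"):
    c=read_camera(n); cv2.imwrite(f"pics/{n}0.png",c["image"][:,:,::-1]); print(n,c["fov_y"],c["cx"],c["cy"],world(c,[0,0,0]))
    for k in "sorter tab_left tab_right paddle tray_left tray_right ball1 pot1 pot2 figure brush".split():
        print(k,[(round(d["score"],2),world(c,d["xyz"])) for d in place_of(n,k)[:3 if k=="ball1" else 1]])
E
```

```text
[ 0.2061 -0.5632  0.2215] [ 0.9847  0.1745 -0.0001 -0.0009] 0.08749866850739853 0.0
side 55.184551197317376 275.05493897601696 206.68778869932726 [ 0.1627 -0.3902  0.7686]
sorter [(0.64, array([ 0.5803, -0.031 ,  0.0036]))]
tab_left [(0.66, array([0.6408, 0.0173, 0.1483]))]
tab_right []
paddle [(0.8, array([ 0.448 , -0.015 ,  0.1551]))]
tray_left [(0.7, array([0.6064, 0.1939, 0.0026]))]
tray_right [(0.97, array([ 0.5564, -0.254 ,  0.0014]))]
ball1 [(0.58, array([ 0.486 , -0.0199,  0.129 ])), (0.58, array([ 0.527 , -0.0253,  0.1337])), (0.46, array([ 0.5102, -0.0246,  0.1355]))]
pot1 [(0.79, array([ 0.7316, -0.0469,  0.0035]))]
pot2 [(0.79, array([ 0.7316, -0.0469,  0.0035]))]
figure [(0.59, array([ 0.4472, -0.144 , -0.0002]))]
brush [(0.89, array([0.7537, 0.0671, 0.0042]))]
top 50.39361616977064 285.82594058318597 208.60741255182293 [0.4841 0.0475 1.3532]
sorter [(0.9, array([ 0.581 , -0.0322,  0.0008]))]
tab_left [(0.79, array([0.6379, 0.0229, 0.1506]))]
tab_right [(0.65, array([ 0.6265, -0.1167,  0.1094]))]
paddle [(0.6, array([ 0.4457, -0.0143,  0.1563]))]
tray_left [(0.84, array([0.6065, 0.1924, 0.0049]))]
tray_right [(0.93, array([ 0.5598, -0.2516,  0.007 ]))]
ball1 [(0.6, array([ 0.5248, -0.0269,  0.1315])), (0.47, array([ 0.5119, -0.0253,  0.1325])), (0.42, array([ 0.491 , -0.0211,  0.1296]))]
pot1 [(0.56, array([0.4971, 0.0922, 0.0009]))]
pot2 [(0.56, array([0.4971, 0.0922, 0.0009]))]
figure [(0.47, array([ 0.4503, -0.1495, -0.0054]))]
brush [(0.8, array([ 0.7539,  0.064 , -0.0035]))]
```

View pics/side0.png

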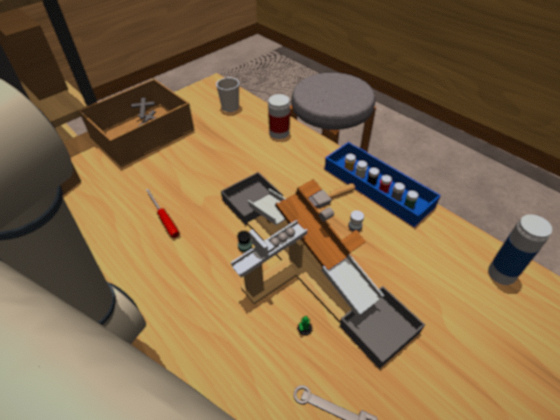

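View pics/top0.png

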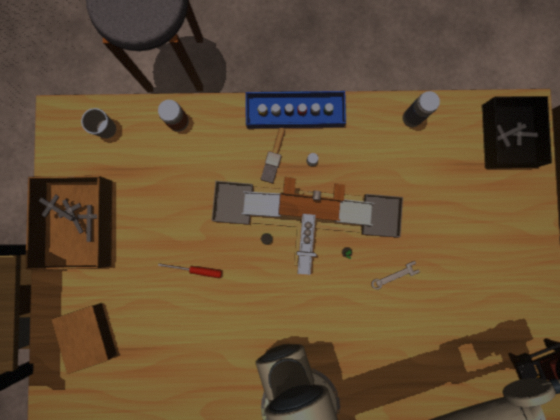

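The left end of the gate is up: the left tab measures 150 mm high and the right one 109 mm. In the top picture the sorter sits at about (308,205), with the paddle near (308,252). Sorter yaw is about -0.108 rad from the trays, and the tab position this predicts matches the measured one. I'll go to above the left tab with the fingers shut.

Emit:
drive_tool --jaw '[1, 1, 1, 1, 1, 1]' --pt "0.15 -0.1 0" --pt "0.35 -0.235 0" --pt "0.6 -0.4 0" --pt "0.8 -0.53 0" --pt "1 -0.665 0" --pt "1 -0.665 0" --roll '[0, 0, 0, 0, 0, 0]' --grip_force 20

```text
time_s: 1.8
position: [0.315, -0.4155, 0.2234]
orientation: [0.984, 0.177, 0.001, 0.0]
ft_force: [-0.0, 0.1, 0.5]
gripper_width: 0.0432
grasp_force: 0.0
```

Emit:
drive_tool --jaw '[1, 1, 1, 1, 1, 1]' --pt "0.2 -0.133 0" --pt "0.4 -0.266 0" --pt "0.6 -0.4 0" --pt "0.8 -0.53 0" --pt "1 -0.665 0" --pt "1 -0.665 0" --roll '[0, 0, 0, 0, 0, 0]'

```text
time_s: 2.4
position: [0.421, -0.2709, 0.2227]
orientation: [0.984, 0.177, 0.0, -0.0]
ft_force: [-1.5, -1.4, -0.1]
gripper_width: 0.0006
grasp_force: 0.0
```

Emit:
drive_tool --jaw '[1, 1, 1, 1, 1, 1]' --pt "0.2 -0.133 0" --pt "0.4 -0.266 0" --pt "0.6 -0.4 0" --pt "0.8 -0.53 0" --pt "1 -0.665 0" --pt "1 -0.665 0" --roll '[0.08, 0.16, 0.24, 0.34, 0.438, 0.438]'

```text
time_s: 3.0
position: [0.5273, -0.1263, 0.222]
orientation: [0.999, -0.054, -0.0, -0.0]
ft_force: [-0.2, -1.0, -0.3]
gripper_width: 0.0005
grasp_force: 0.0
```

Emit:
drive_tool --jaw '[1, 1, 1, 1, 1, 1]' --pt "0.15 -0.2 0" --pt "0.3 -0.4 0" --pt "0.45 -0.6 0" --pt "0.6 -0.8 0" --pt "0.645 -1 0" --pt "0.645 -1 0" --roll '[0, 0, 0, 0, 0, 0]'

```text
time_s: 3.6
position: [0.639, 0.0119, 0.2215]
orientation: [0.999, -0.052, -0.001, -0.0]
ft_force: [-0.3, -0.0, 1.0]
gripper_width: 0.0006
grasp_force: 0.0
```

Emit:
drive_tool --jaw '[1, 1, 1, 1, 1]' --pt "0 -0.06 0.1" --pt "0 -0.12 0.2" --pt "0 -0.12 0.3" --pt "0 -0.12 0.35" --pt "0 -0.12 0.35" --roll '[0, 0, 0, 0, 0]'

```text
time_s: 4.1
position: [0.6391, 0.0281, 0.1676]
orientation: [0.999, -0.054, -0.002, 0.0]
ft_force: [-0.7, 0.2, -0.9]
gripper_width: -0.0002
grasp_force: 0.0
```

```bash
python3 - <<'E'
from h import *
np.set_printoptions(precision=4,suppress=True)
print(state()["position"])
c=read_camera("side"); cv2.imwrite("pics/side1.png",cv2.resize(c["image"][150:330,180:440,::-1],None,fx=3,fy=3))
E
```

```text
[0.6391 0.0281 0.1676]
```

View pics/side1.png

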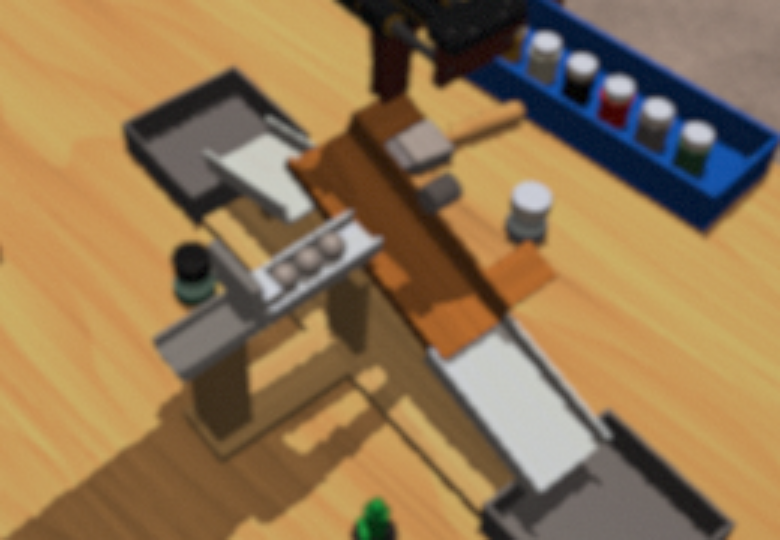

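The shut fingers are right above the left tab, at crop (390,95), and the balls wait in the channel at (285..330, 245..272). I'll press down gently and come back up.

Emit:
drive_tool --jaw '[1, 1, 1, 1, 1, 1, 1, 1, 1, 1, 1, 1]' --pt "0 0 0.06" --pt "0 0 0.1" --pt "0 0 0.14" --pt "0 0 0.18" --pt "0 0 0.22" --pt "0 0 0.26" --pt "0 0 0.3" --pt "0 0 0.335" --pt "0 0 0.335" --pt "0 0 0.2" --pt "0 0 0" --pt "0 0 -0.35" --roll '[0, 0, 0, 0, 0, 0, 0, 0, 0, 0, 0, 0]'

```text
time_s: 5.35
position: [0.6389, 0.0288, 0.2174]
orientation: [0.999, -0.054, -0.003, 0.0]
ft_force: [1.1, -0.4, 0.7]
gripper_width: 0.0006
grasp_force: 0.0
```

```bash
python3 - <<'E'
from h import *
np.set_printoptions(precision=4,suppress=True)
print(state()["position"])
for n in("side","top"):
    c=read_camera(n)
    if n=="side": cv2.imwrite("pics/side2.png",cv2.resize(c["image"][150:330,180:440,::-1],None,fx=3,fy=3))
    for k in ("tab_left","tab_right","paddle"): print(n,k,[(round(d["score"],2),world(c,d["xyz"])) for d in place_of(n,k)[:1]])
E
```

```text
[0.6389 0.0288 0.2174]
side tab_left [(0.86, array([0.6432, 0.0419, 0.1067]))]
side tab_right [(0.74, array([ 0.6222, -0.0942,  0.1486]))]
side paddle [(0.68, array([ 0.4483, -0.0162,  0.1525]))]
top tab_left [(0.59, array([0.641 , 0.0484, 0.1067]))]
top tab_right [(0.56, array([ 0.6271, -0.0954,  0.1544]))]
top paddle []
```

View pics/side2.png

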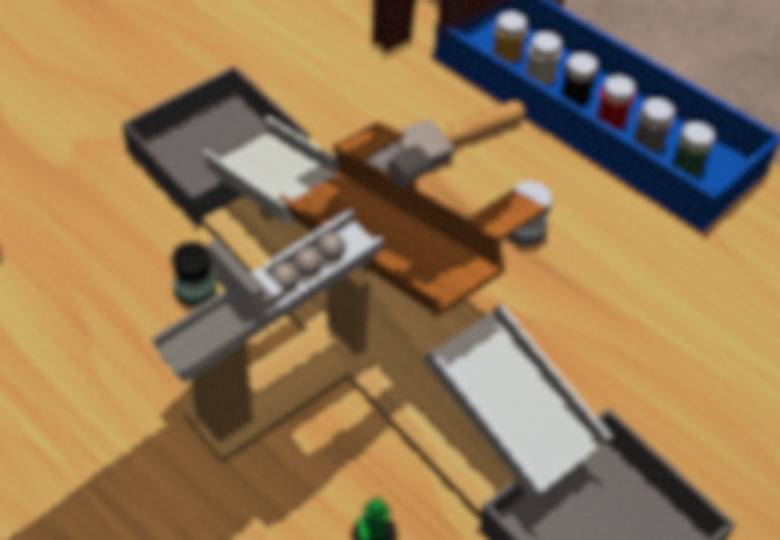

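The gate has rocked over: the left tab is now 107 mm up and the right one about 150 mm, and the balls haven't moved. Next I'll go behind the paddle.

Emit:
drive_tool --jaw '[1, 1, 1, 1, 1, 1]' --pt "-0.15 0.06 0" --pt "-0.35 0.15 0" --pt "-0.6 0.25 0" --pt "-0.8 0.35 0" --pt "-1 0.43 0" --pt "-1 0.43 0" --roll '[0, 0, 0, 0, 0, 0]'

```text
time_s: 6.35
position: [0.4815, -0.0199, 0.2195]
orientation: [0.999, -0.055, -0.001, 0.0]
ft_force: [0.4, 0.7, 0.3]
gripper_width: 0.0004
grasp_force: 0.0
```

Emit:
drive_tool --jaw '[1, 1, 1, 1, 1]' --pt "-0.15 0 0" --pt "-0.3 0 0" --pt "-0.45 0 0" --pt "-0.505 0 0" --pt "-0.505 0 0" --roll '[0, 0, 0, 0, 0]'

```text
time_s: 6.85
position: [0.4089, -0.0108, 0.2199]
orientation: [0.999, -0.054, 0.0, -0.0]
ft_force: [-0.1, 0.3, 0.6]
gripper_width: 0.0004
grasp_force: 0.0
```

Emit:
drive_tool --jaw '[1, 1, 1, 1, 1, 1]' --pt "0 0 0.1" --pt "0 0 0.2" --pt "0 0 0.3" --pt "0 0 0.4" --pt "0 0 0.44" --pt "0 0 0.44" --roll '[0, 0, 0, 0, 0, 0]'

```text
time_s: 7.45
position: [0.4083, -0.011, 0.1526]
orientation: [0.999, -0.054, -0.001, -0.0]
ft_force: [0.1, 0.0, 0.1]
gripper_width: 0.0007
grasp_force: 0.0
```

```bash
python3 - <<'E'
from h import *
np.set_printoptions(precision=4,suppress=True)
print(state()["position"])
c=read_camera("side"); cv2.imwrite("pics/side3.png",cv2.resize(c["image"][150:330,180:440,::-1],None,fx=3,fy=3))
E
```

```text
[ 0.4083 -0.011   0.1526]
```

View pics/side3.png

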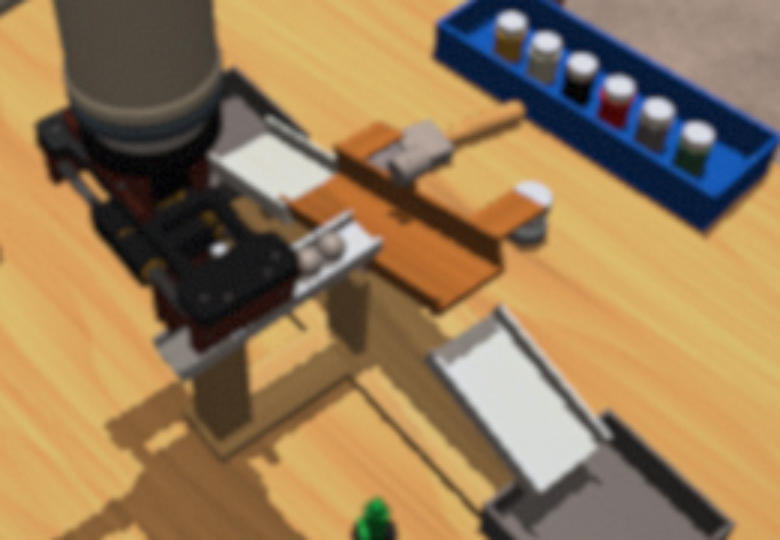

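The fingers are down behind the paddle, at about crop (220,320), and the gate still leans left. I'll push the slide slowly.

Emit:
drive_tool --jaw '[1, 1, 1, 1, 1, 1, 1, 1, 1, 1, 1, 1, 1, 1, 1, 1, 1, 1, 1, 1]' --pt "0.05 0 0" --pt "0.1 0 0" --pt "0.14 0 0" --pt "0.17 0 0" --pt "0.2 0 0" --pt "0.225 0 0" --pt "0.25 0 0" --pt "0.275 0 0" --pt "0.3 0 0" --pt "0.325 0 0" --pt "0.35 0 0" --pt "0.375 0 0" --pt "0.4 0 0" --pt "0.425 0 0" --pt "0.45 0 0" --pt "0.475 0 0" --pt "0.5 0 0" --pt "0.525 0 0" --pt "0.55 0 0" --pt "0.575 0 0" --roll '[0, 0, 0, 0, 0, 0, 0, 0, 0, 0, 0, 0, 0, 0, 0, 0, 0, 0, 0, 0]'

```text
time_s: 9.5
position: [0.4949, -0.0203, 0.1541]
orientation: [0.999, -0.054, -0.0, -0.0]
ft_force: [-2.0, 1.0, 1.2]
gripper_width: 0.0005
grasp_force: 0.9
```

Emit:
drive_tool --jaw '[1, 1, 1, 1, 1, 1]' --pt "0.02 0 0" --pt "0.04 0 0" --pt "0.06 0 0" --pt "0.08 0 0" --pt "0.1 0 0" --pt "0.1 0 0" --roll '[0, 0, 0, 0, 0, 0]'

```text
time_s: 10.1
position: [0.51, -0.022, 0.154]
orientation: [0.999, -0.054, 0.0, 0.0]
ft_force: [-0.3, -0.3, -0.4]
gripper_width: 0.0004
grasp_force: 0.0
```

Emit:
drive_tool --jaw '[1, 1, 1, 1, 1]' --pt "0.01 0 0" --pt "0.02 0 0" --pt "0.03 0 0" --pt "0.04 0 0" --pt "0.04 0 0" --roll '[0, 0, 0, 0, 0]'

```text
time_s: 10.6
position: [0.5157, -0.0226, 0.1542]
orientation: [0.999, -0.054, 0.0, 0.0]
ft_force: [-0.9, 0.1, 0.7]
gripper_width: 0.0003
grasp_force: 0.3
```

Emit:
drive_tool --jaw '[1, 1, 1]' --pt "0.01 0 0" --pt "0.02 0 0" --pt "0.02 0 0" --roll '[0, 0, 0]'

```text
time_s: 10.9
position: [0.5164, -0.0227, 0.1542]
orientation: [0.999, -0.054, -0.003, -0.0]
ft_force: [-12.1, 0.6, 4.6]
gripper_width: 0.0004
grasp_force: 5.9
```

A 12 N rise at about 109 mm of travel, as expected, means the slide is against its stop. I'll back off and look.

Emit:
drive_tool --jaw '[1, 1, 1, 1, 1, 1, 1, 1, 1]' --pt "-0.08 0 0" --pt "-0.2 0 0" --pt "-0.35 0 0" --pt "-0.4 0 -0.2" --pt "-0.5 0 -0.4" --pt "-0.7 0 -0.6" --pt "-0.9 0 -0.7" --pt "-0.9 0 -0.7" --pt "-0.9 0 -0.7" --roll '[0, 0, 0, 0, 0, 0, 0, 0, 0]'

```text
time_s: 11.8
position: [0.3847, -0.0084, 0.2595]
orientation: [0.999, -0.054, 0.001, 0.0]
ft_force: [-0.0, -0.4, 0.2]
gripper_width: 0.0005
grasp_force: 0.0
```

```bash
python3 - <<'E'
from h import *
np.set_printoptions(precision=4,suppress=True)
print(state()["position"])
for n in("side","top"):
    c=read_camera(n)
    y,x=(150,180) if n=="side" else (140,180)
    cv2.imwrite(f"pics/{n}4.png",cv2.resize(c["image"][y:y+180,x:x+260,::-1],None,fx=3,fy=3))
    for k in ("paddle","ball1","tab_left"): print(n,k,[(round(d["score"],2),world(c,d["xyz"])) for d in place_of(n,k)[:3]])
E
```

```text
[ 0.3847 -0.0084  0.2595]
side paddle [(0.71, array([ 0.5262, -0.0272,  0.1573]))]
side ball1 [(0.54, array([0.6417, 0.04  , 0.1054]))]
side tab_left [(0.72, array([0.6461, 0.0418, 0.1061])), (0.68, array([0.4912, 0.0932, 0.001 ]))]
top paddle [(0.66, array([ 0.5271, -0.0248,  0.1602]))]
top ball1 [(0.55, array([0.6026, 0.2329, 0.0155])), (0.47, array([0.5744, 0.2376, 0.0113])), (0.45, array([0.6229, 0.2331, 0.0141]))]
top tab_left [(0.79, array([0.6402, 0.0476, 0.1076]))]
```

View pics/side4.png

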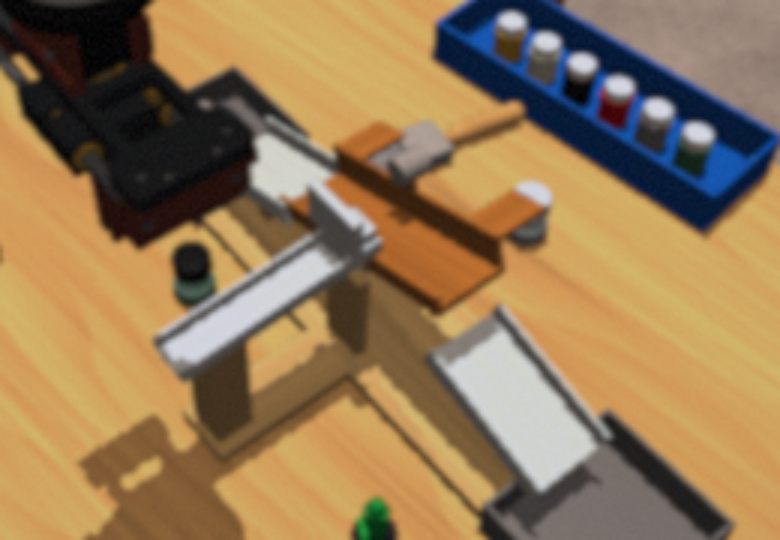

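View pics/top4.png

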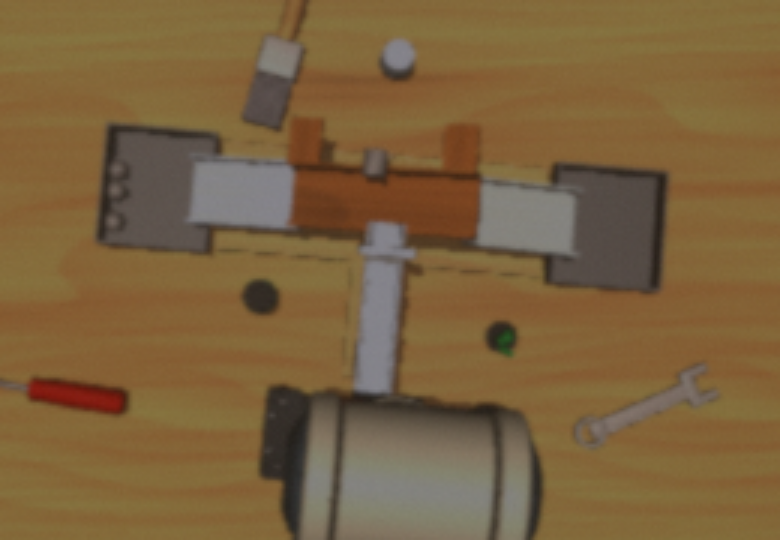

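All three balls lie in the left tray, at crop (117,170), (117,190) and (113,220). The paddle has moved about 80 mm, the gate leans left and the bystanders are undisturbed.

```bash
python3 -c "from plant import *; print(sign_off())"
```

```text
the job is handed in; nothing more can be done
None
```

The gate is rocked over to lean left, the feed slide is pushed to its stop, all three balls are in the left tray, and the job was handed in after about 12 s of robot time.

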